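Twist the spice grinder's bayonet lid to the pulse mark and hold it

TASK

Pulse the spice grinder: pick up its lid, lower it into the rim with its two lugs in the two slots until it is fully home, then twist it clockwise (seen from above) to the half-way pulse mark, the green dot, and finish still gripping the lid and holding it at that mark against the return spring. Do not let it turn on to the lock at the red dot, and leave the ramekin, the copper shaker and the measuring cup undisturbed.

Things in the scene. Friction and masses are not known exactly. Their poses are not given: they have to be found in the camera images.
- grinder: Spice grinder fixed on the worktop: steel foot 112 mm across, black housing 100 mm across, 100 mm high. Origin at the centre of its underside, z up. Its mouth is 68 mm wide. The mouth's 8 mm thick inner lip has two slots for the lugs, at the grinder's own +x and -x, each about 17 mm wide along the rim and open out to radius 41 mm. The grinder is the same turned by half a turn.
- rim (a point): Centre of the mouth, level with the rim's top, 100 mm above the grinder's origin. Under the lip a 9 mm high groove lets the lugs turn clockwise from the slots; a fixed stop blocks counterclockwise. Round the work: a tall oak cupboard at the right (y below -0.44 m, from x = 0.42 m on) and wall cupboards 0.47 m above the worktop from x = 0.6 m on.
- green_mark (a point): One green dot on the rim's top, 46.5 mm from the axis. On both sides alike: a white dot at each slot (insert), a green dot 30 degrees clockwise of it seen from above (half-way, pulse), a red dot 60 degrees clockwise of it (lock).
- lid: Lid, about 140 g, loose, right way up on the worktop, 58 mm high. Origin at the centre of its underside, z up. Grey spigot 64 mm across, bevelled; at its bottom on the lid's own +x and -x two lugs 12 mm wide, 6 mm high, out to radius 38 mm. Black flange 84 mm across, 16 to 26 mm over the origin, a white line over each lug. The same turned by half a turn.
- fin_top (a point): Centre of the top of the lid's steel grip fin, 58 mm above the lid's origin. The fin is 60 mm long along the lid's own x (in line with the lugs), 14 mm thick along its y, and rises from 26 to 58 mm over the origin.
- lid_seat (a point): Where the lid's origin lies when the lid is fully home: on the grinder's axis, 84 mm above its origin; the flange then rests on the rim. Clearance is 2 mm round the spigot, about 2 mm either side of a lug in its slot. Once twisted, the lugs lie under the lip, and the lid cannot be lifted off.
- collar (a joint): Sprung collar in the grinder; its two orange tabs under the lip are pushed round by the lugs as the lid twists. 0 = at the slots, grows clockwise from above (rad): 0.52 = green half-way mark, 1.05 = lock, a hard stop. Follows the lid after up to about 0.1 rad of play. A spring drives it back: 0.05 N m at 0, 0.2 at half-way, 0.36 at the lock.
- ramekin: Bystander: loose plain white ramekin, 91 mm across, 47 mm high; origin at the centre of its underside.
- shaker: Bystander: loose copper shaker, 39 mm across, 42 mm high; origin at the centre of its underside.
- measure: Bystander: loose grey metal measuring cup with a flat handle, 60 x 100 x 36 mm; origin at the centre of its underside.
Things that resemble listed ones, but are neither listed nor needed, are in the scene too. What is shaped like the lid but yellow is not meant.

How it is judged:
By the outcome, as a careful person would: the job done as asked, in the order asked, and still so for the second after the job is handed in, while the arm keeps its last pose, push and grip.
It also fails if it takes over 50 s, if anything falls off the work surface, if the arm or the gripper's body presses on something with over 40 N, if the wrist force passes 120 N, or if a joint passes its speed limit or range.

ROBOT

A 6-joint arm with a two-finger parallel gripper is mounted at the origin on a cart in front of the work surface, level with it; the furniture and walls round the work are solid. World frame = base frame: x ahead of the robot, y to its left, z up, the work surface at z = 0. Lengths are in m, angles in rad, forces in N, time in s.
With the tool pointing down it reaches from about 0.425 to 0.95 m from the base axis. Payload 3.5 kg.
Tool frame: the origin (TCP) lies midway between the tips of the shut fingers; the grasp point (between the pads) lies 19 mm behind it; z points along the fingers, y is the line along which they close (so a half turn about z gives the same grasp; the last joint's range is limited). The gripper opens to 85 mm and grips with 20 to 120 N. Pads are 22 mm wide; open, the fingers measure 114 mm over their backs; the gripper's body (76 mm by 85 mm) begins 54 mm behind the grasp point. The pads swing forward as they close: fully open they stand 13 mm farther back than shut.
Start: joints at [-1.488, 0.286, 1.577, -0, 1.279, -0.15], TCP at [0.156, -0.657, 0.231] pointing down, gripper open.
Joint ranges: [-2.77, 2.77], [-0.9, 2.22], [0.21, 2.48], [-1.53, 4.67], [0.24, 2.81], [-2.84, 2.84]. Speed limits (rad/s): [2.79, 2.79, 3.14, 3.14, 3.14, 3.14].

INTERFACE

Orientations are given as a unit quaternion [x, y, z, w].
In Python, from plant import ctrl gives the robot as it stands. The module is installed in compiled form; this text tells all that it offers.
- The arm moves only by the shell command python3 -m inch 'ROWS' [FORCE]. ROWS is JSON, a list of rows, each a list of 5 numbers: the closure, from 0 (fully open) to 1 (shut), then the shift along the tool's x, y, z in m, then the turn about the tool's z in degrees. A call has 1 to 5 rows; each row is the pose to reach, as a shift and turn from the pose commanded when the call began, along the tool's axes at that moment; what a row does not reach only later rows make up. A row lasts 1/12 s, in which the tool goes at most 41.7 mm and 7.16 degrees, less where a joint would pass 70% of its speed; a pose out of reach is approached as far as the arm can. A call with a gripper value outside its range is refused whole. The fingers move at their own pace and stop on an object; FORCE is the grip in N (left out, the last holds). Time passes only in rows, so rows that repeat a pose let the fingers close. It gives the time, the measured TCP pose, the force, the opening and the grip force at its end, in the units of the state.
- ctrl.get_state(): the state, without advancing time (a new reading comes with each control period).
- ctrl.read_camera(name): name is "scene" or "top" or "wrist"; returns a dict with "pixels" (420x560x3 uint8, red, green, blue), "depth" (420x560 float32, m along the optical axis (not along the pixel's ray), 0 where there is no reading), "fx", "fy", "cx", "cy" (pixels), "xyz" and "rotation" of the camera in the world; the wrist camera has in their place "mount" (4x4, takes a point from camera to tool coordinates, whose origin is the TCP and whose axes are the flange's). Camera axes: x right, y down, z forward; pixel columns grow to the right and rows downward; lengths in m; the calibration is good to about 2 mm. A picture is of the moment at which its call begins: read the wrist's pose just before it.
- ctrl.sign_off(): hands the job in; it is judged then, once.
Trained networks look in a picture, given as the dict that the camera call returned (one of the last four; its "shot" number tells which), for a name from the list of things; names that differ only in an ending like _2 or _b are one class to them, and where a whole thing is asked for, a point or a joint stands for the part that bears it (a point fixed in the world has none). Each returns a list of dicts, best first, with "score" (0 to 1); they miss things now and then, are a little off and sometimes report something else, mostly with a low value. They report only what shows in the picture. A call takes as long as a camera call. They do not tell look-alikes from the thing itself.
- ctrl.spot_in(query, picture): "at" ([column, row] in pixels, amid what is visible of it).
- ctrl.tip_of(query, picture): "at" ([column, row] in pixels: a listed point, or the origin of a listed thing).
The state is a dict: "time": time; "qpos": joint angles; "dq": joint speeds; "joint_efforts": joint torques, N m; "eef_pos": TCP position; "tcp_rot": TCP orientation; "contact_force": force on the tool from outside, world axes, zero at the start; "wrist_torque": the same for the moment, N m; "opening": opening from 0.0 (shut) to 1.0 (fully open); "finger_force": force on a finger pad.
Only numpy, scipy, OpenCV 4.12 (cv2) and the standard library are available. Lean on these libraries where they do the work, as an engineer would, in place of code of your own. Each camera call takes 0.05 s, during which the arm holds its last target. There are 200 camera calls.

## Working session

There is one attempt and no reset: what is moved stays moved. The work goes in short steps, Python scripts to look and compute and a shell command to move; the robot and the scene stay as the last step left them, time stands still between calls to the robot, and variables do not carry over. Pictures are saved under pics/ and viewed, at most 10 in all, crops included, and the job is handed in when it is done.

```bash
mkdir -p pics; cat > h.py <<'E'
import numpy as np, cv2
from plant import ctrl
from scipy.spatial.transform import Rotation as R
def cam(name):
    s=ctrl.get_state(); p=ctrl.read_camera(name)
    if name=="wrist":
        T=np.eye(4);T[:3,:3]=R.from_quat(s["tcp_rot"]).as_matrix();T[:3,3]=s["eef_pos"]
        p["T"]=T@np.array(p["mount"])
    else:
        T=np.eye(4);r=np.array(p["rotation"]);T[:3,:3]=r if r.shape==(3,3) else R.from_quat(r).as_matrix();T[:3,3]=p["xyz"];p["T"]=T
    return p
def save(p,n): cv2.imwrite("pics/"+n,cv2.cvtColor(p["pixels"],cv2.COLOR_RGB2BGR))
def ray(p,at):
    d=p["T"][:3,:3]@np.array([(at[0]-p["cx"])/p["fx"],(at[1]-p["cy"])/p["fy"],1.]);return p["T"][:3,3],d
def onz(p,at,z):
    o,d=ray(p,at);return o+d*(z-o[2])/d[2]
def cloud(p):
    v,u=np.mgrid[:420,:560];d=p["depth"];c=np.stack([(u-p["cx"])/p["fx"]*d,(v-p["cy"])/p["fy"]*d,d],-1)
    return c@p["T"][:3,:3].T+p["T"][:3,3]
E
python3 - <<'E'
from h import *
np.set_printoptions(precision=3,suppress=True)
s=ctrl.get_state();print(s["time"],s["tcp_rot"],R.from_quat(s["tcp_rot"]).as_matrix())
for n in ("top","scene"):
    p=cam(n);save(p,n+".png");print(n,p["T"][:3])
    C=cloud(p)
    for q in ("lid","fin_top","grinder","rim","green_mark","ramekin","shaker","measure"):
        for r in (ctrl.tip_of(q,p) or [])[:3]:
            a=r["at"];i=np.clip(np.int32(np.round(a)),0,[559,419]);print(q,round(r["score"],2),np.round(a),C[i[1],i[0]])
E
```

```text
0.0 [ 0.993  0.116  0.    -0.001] [[ 0.973  0.231 -0.   ]
 [ 0.231 -0.973  0.002]
 [ 0.    -0.002 -1.   ]]
top [[ 0.011 -0.984  0.18   0.352]
 [-1.    -0.011  0.002  0.008]
 [ 0.001 -0.18  -0.984  1.136]]
lid 0.86 [332. 230.] [ 0.469 -0.13   0.055]
lid 0.67 [373. 216.] [ 0.51  -0.245  0.054]
fin_top 0.95 [332. 229.] [ 0.472 -0.13   0.057]
fin_top 0.82 [381. 211.] [ 0.528 -0.274  0.026]
grinder 0.75 [230. 215.] [0.507 0.151 0.061]
green_mark 0.88 [242. 202.] [0.537 0.114 0.1  ]
ramekin 0.87 [271. 192.] [0.583 0.04  0.009]
shaker 0.6 [162. 225.] [0.479 0.341 0.043]
shaker 0.4 [227. 212.] [0.514 0.158 0.068]
measure 0.85 [418. 222.] [ 0.501 -0.387  0.001]
scene [[-0.758 -0.499  0.419  0.149]
 [-0.652  0.59  -0.477  0.452]
 [-0.009 -0.635 -0.773  0.801]]
lid 0.68 [327. 214.] [ 0.467 -0.118  0.022]
lid 0.66 [340. 185.] [ 0.5   -0.227  0.024]
fin_top 0.91 [342. 168.] [ 0.519 -0.257  0.056]
fin_top 0.85 [331. 200.] [ 0.473 -0.139  0.056]
fin_top 0.48 [371. 165.] [ 0.477 -0.352  0.025]
grinder 0.87 [245. 279.] [0.471 0.186 0.083]
rim 0.62 [236. 252.] [0.538 0.146 0.076]
green_mark 0.59 [238. 236.] [0.589 0.092 0.036]
green_mark 0.35 [247. 279.] [0.469 0.183 0.08 ]
ramekin 0.73 [247. 235.] [0.59  0.061 0.006]
ramekin 0.4 [240. 253.] [0.534 0.139 0.067]
ramekin 0.27 [371. 163.] [ 0.477 -0.349  0.035]
shaker 0.95 [188. 347.] [0.47  0.358 0.039]
measure 0.75 [370. 166.] [ 0.479 -0.351  0.021]
```

```bash
python3 -c "
import cv2
a=cv2.imread('pics/top.png')[150:270,130:450];b=cv2.imread('pics/scene.png')[130:370,150:470]
a=cv2.resize(a,None,fx=2.4,fy=2.4,interpolation=2);b=cv2.resize(b,None,fx=1.25,fy=1.25)
import numpy as np
cv2.imwrite('pics/both.png',np.vstack([a,cv2.copyMakeBorder(b,0,0,0,a.shape[1]-b.shape[1],0)]))"
```

```text
(no output)
```

View pics/both.png

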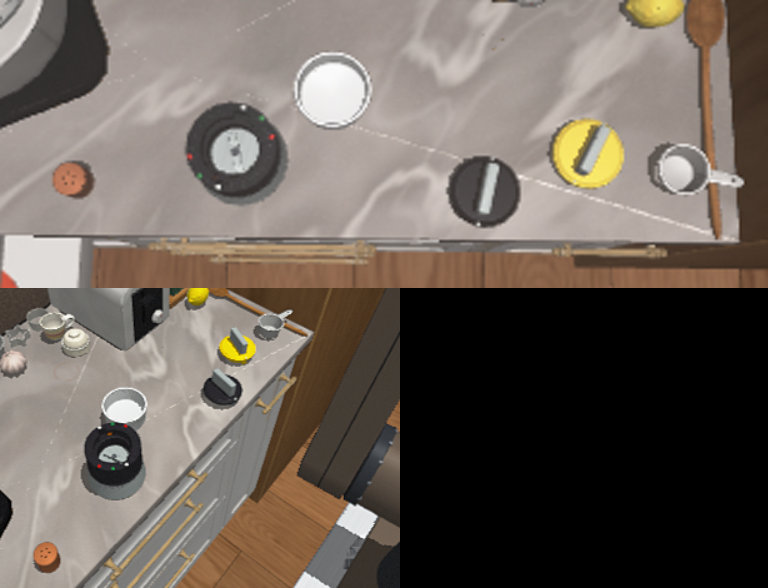

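The pulse lid is the black one, near (0.47,-0.13); the yellow look-alike sits at (0.51,-0.245). The grinder is near (0.51,0.15), with its white slot dots at crop pixels (243,107) and (218,186). I'll move over the black lid with a half-turned grasp, so joint 6 keeps margin for the twist.

```bash
cat >> h.py <<'E'
def togo(x,y,z,yaw):
    "shift in tool axes and turn (deg) to reach tcp xyz with tool-x yaw (deg)"
    s=ctrl.get_state();M=R.from_quat(s["tcp_rot"]).as_matrix();d=np.array([x,y,z])-s["eef_pos"]
    y0=np.degrees(np.arctan2(M[1,0],M[0,0]));t=(y0-yaw+180)%360-180
    print("t",round(s["time"],2),"tcp",np.round(s["eef_pos"],4),"yaw",round(y0,1),"q",np.round(s["qpos"],2),"F",np.round(s["contact_force"],1),"M",np.round(s["wrist_torque"],2),"\nTOGO mm",np.round(M.T@d*1000,1),"turn",round(t,1),"rows",round(np.linalg.norm(d)/.0417,1),round(abs(t)/7.16,1))
if __name__=="__main__":
    import sys;togo(*map(float,sys.argv[1:5]))
E
python3 -m inch '[[0,0.028,-0.029,0,-7],[0,0.056,-0.058,0,-14],[0,0.084,-0.087,0,-21],[0,0.112,-0.116,0,-28],[0,0.14,-0.145,0,-35]]'; python3 h.py 0.44 -0.13 0.23 170
```

```text
time: 1.32
eef_pos: [0.2591, -0.4818, 0.2313]
tcp_rot: [0.911, 0.412, 0.0, 0.0]
contact_force: [1.4, -0.6, 0.2]
opening: 1.003
finger_force: 0.0
t 1.32 tcp [ 0.2591 -0.4818  0.2313] yaw 48.6 q [-1.26  0.    1.89  0.    1.24 -0.54] F [ 1.4 -0.6  0.2] M [-0.   -0.03 -0.01] 
TOGO mm [383.6 -96.6   1.3] turn -121.4 rows 9.5 16.9
```

```bash
python3 -m inch '[[0,0.039,-0.010,0,-7],[0,0.078,-0.020,0,-14],[0,0.117,-0.030,0,-21],[0,0.156,-0.040,0,-28],[0,0.195,-0.050,0,-35]]' >/dev/null; python3 h.py 0.44 -0.13 0.23 170
```

```text
t 1.73 tcp [ 0.3513 -0.3027  0.2316] yaw 83.7 q [-0.93 -0.2   2.08  0.    1.26 -0.82] F [ 1.  -0.1  0.6] M [0.02 0.01 0.02] 
TOGO mm [181.5  69.1   1.6] turn -86.3 rows 4.7 12.1
```

```bash
python3 -m inch '[[0,0.037,0.014,0,-7],[0,0.074,0.028,0,-14],[0,0.111,0.042,0,-21],[0,0.148,0.056,0,-28],[0,0.18,0.069,0,-35]]' >/dev/null; python3 -m inch '[[0,0,0,0,-7],[0,0,0,0,-14],[0,0,0,0,-21],[0,0,0,0,-28],[0,0,0,0,-35]]' >/dev/null; python3 h.py 0.44 -0.13 0.23 170
```

```text
t 2.57 tcp [ 0.4403 -0.1335  0.2315] yaw 153.7 q [-0.52 -0.21  2.08 -0.    1.26 -1.63] F [ 0.1 -0.5  0.1] M [-0.03  0.02 -0.02] 
TOGO mm [1.8 3.  1.5] turn -16.3 rows 0.1 2.3
```

```bash
python3 -m inch '[[0,0,0,0,-7],[0,0,0,0,-14],[0,0,0,0,-16],[0,0,0,0,-16]]' >/dev/null;python3 - <<'E'
from h import *
np.set_printoptions(precision=4,suppress=True)
togo(.44,-.13,.23,170)
p=cam("wrist");save(p,"w1.png");C=cloud(p);print(p["T"][:3,3])
for q in ("lid","fin_top"):
    for r in ctrl.tip_of(q,p): print(q,r["score"],r["at"],onz(p,r["at"],.058))
m=(C[...,2]>.052)&(C[...,2]<.064)&(p["depth"]>0)&(abs(C[...,0]-.47)<.08)&(abs(C[...,1]+.13)<.06)
P=C[m];print(m.sum(),P[:,2].mean())
b=cv2.minAreaRect(np.float32(P[:,:2]*1000));print(b)
u,sv,vt=np.linalg.svd(P[:,:2]-P[:,:2].mean(0),full_matrices=False);print(P.mean(0),np.degrees(np.arctan2(vt[0,1],vt[0,0])))
E
```

```text
t 2.9 tcp [ 0.4402 -0.1337  0.2315] yaw 169.4 q [-0.52 -0.21  2.08  0.    1.26 -1.9 ] F [-0.1  0.1  0.2] M [-0.02 -0.04 -0.02] 
TOGO mm [0.9 3.6 1.5] turn -0.6 rows 0.1 0.1
[ 0.3678 -0.1196  0.3738]
lid 0.98 [281.8, 201.6] [ 0.4605 -0.1319  0.058 ]
lid 0.73 [196.4, 254.2] [ 0.5034 -0.2373  0.058 ]
fin_top 0.94 [282.4, 218.6] [ 0.4795 -0.1347  0.058 ]
fin_top 0.88 [183.9, 272.4] [ 0.523  -0.2574  0.058 ]
665 0.05731067699657166
((477.4034118652344, -132.20089721679688), (13.943352699279785, 59.444156646728516), 77.73770141601562)
[ 0.4762 -0.132   0.0573] -12.239140248935072
```

View pics/w1.png

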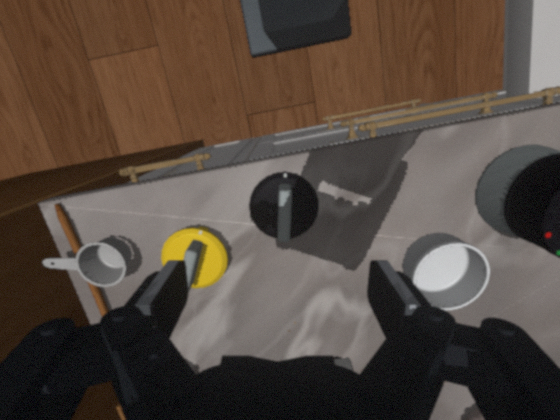

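The wrist view shows the black lid at pixel (284,205) and its fin centred at (0.477,-0.132), at -12.3°. The yellow lid at (195,257) is well clear. Descending.

```bash
python3 h.py 0.477 -0.132 0.031 167.7;  python3 -m inch '[[0,-0.036,0.005,0,1.7],[0,-0.036,0.005,0.04,1.7],[0,-0.036,0.005,0.08,1.7],[0,-0.036,0.005,0.12,1.7],[0,-0.036,0.005,0.12,1.7]]' ; python3 - <<'E'
from h import *
np.set_printoptions(precision=4,suppress=True)
togo(.477,-.132,.031,167.7)
p=cam("wrist");C=cloud(p)
for r in ctrl.tip_of("fin_top",p): print(r["score"],r["at"],onz(p,r["at"],.058))
m=(C[...,2]>.052)&(C[...,2]<.064)&(p["depth"]>0)&(abs(C[...,0]-.47)<.08)&(abs(C[...,1]+.13)<.04)
P=C[m];print(m.sum(),P[:,2].mean(),cv2.minAreaRect(np.float32(P[:,:2]*1000)))
E
```

```text
t 3.05 tcp [ 0.4402 -0.1337  0.2314] yaw 169.3 q [-0.52 -0.21  2.08 -0.    1.26 -1.9 ] F [ 0.2 -0.4 -0. ] M [ 0.01 -0.02  0.02] 
TOGO mm [-35.8   8.5 200.4] turn 1.6 rows 4.9 0.2
time: 3.47
eef_pos: [0.4708, -0.1325, 0.1029]
tcp_rot: [0.108, 0.994, 0.003, -0.008]
contact_force: [-1.7, -0.0, -1.4]
opening: 0.999
finger_force: 0.0
t 3.47 tcp [ 0.4708 -0.1325  0.1029] yaw 167.6 q [-0.48  0.03  2.12 -0.    1.01 -1.84] F [-1.7 -0.  -1.4] M [ 0.02  0.11 -0.01] 
TOGO mm [-7.1  1.5 71.8] turn -0.1 rows 1.7 0.0
0.98 [275.4, 239.7] [ 0.4774 -0.1343  0.058 ]
1769 0.05728778697843683 ((477.33819580078125, -132.3354034423828), (13.827070236206055, 59.78694152832031), 77.1401138305664)
```

```bash
python3 -m inch '[[0,0,0,0,0],[0,0,0,0,0]]' >/dev/null; python3 h.py .477 -.1325 .031 167.3
```

```text
t 3.73 tcp [ 0.4787 -0.1366  0.1149] yaw 167.6 q [-0.48  0.02  2.1   0.    1.01 -1.84] F [0.1 0.2 1.2] M [0.04 0.02 0.06] 
TOGO mm [ 3.1  3.8 83.8] turn 0.3 rows 2.0 0.0
```

```bash
python3 -m inch '[[0,0.002,0.004,0.03,0],[0,0.002,0.004,0.06,0],[0,0.002,0.004,0.083,0],[0,0.002,0.004,0.083,0],[0,0.002,0.004,0.083,0]]' >/dev/null; python3 h.py .477 -.1325 .031 167.3
```

```text
t 4.15 tcp [ 0.4761 -0.1314  0.0296] yaw 167.6 q [-0.48  0.16  2.14  0.    0.84 -1.83] F [-0.5 -0.9  0. ] M [-0.01 -0.05  0.01] 
TOGO mm [-1.1 -0.8 -1.4] turn 0.3 rows 0.0 0.0
```

```bash
python3 -m inch '[[0.5,0,-0.001,-0.001,0],[1,0,-0.001,-0.001,0],[1,0,-0.001,-0.001,0],[1,0,-0.001,-0.001,0],[1,0,-0.001,-0.001,0]]' 80; python3 -m inch '[[1,0,0,0,0],[1,0,0,0,0],[1,0,0,0,0]]'; python3 h.py .477 -.1325 .031 167.3
```

```text
time: 4.57
eef_pos: [0.4758, -0.1324, 0.0303]
tcp_rot: [0.108, 0.994, -0.0, 0.001]
contact_force: [0.1, 0.5, 1.1]
opening: 0.3
finger_force: 0.0
time: 4.82
eef_pos: [0.4757, -0.1323, 0.03]
tcp_rot: [0.108, 0.994, -0.0, 0.0]
contact_force: [-1.1, 0.1, 4.7]
opening: 0.148
finger_force: 78.7
t 4.82 tcp [ 0.4757 -0.1323  0.03  ] yaw 167.6 q [-0.48  0.16  2.14  0.    0.84 -1.83] F [-1.1  0.1  4.7] M [0.12 0.08 0.03] 
TOGO mm [-1.4  0.1 -1. ] turn 0.3 rows 0.0 0.0
```

```bash
python3 -m inch '[[1,0,0,-0.02,0],[1,0,0,-0.06,0],[1,0,0,-0.1,0],[1,0,0,-0.14,0],[1,0,0,-0.16,0]]'; python3 h.py .47 0.03 .19 162
```

```text
time: 5.23
eef_pos: [0.4768, -0.1328, 0.1941]
tcp_rot: [0.108, 0.994, -0.001, 0.003]
contact_force: [0.7, -0.9, -1.3]
opening: 0.147
finger_force: 78.2
t 5.23 tcp [ 0.4768 -0.1328  0.1941] yaw 167.6 q [-0.48 -0.09  2.05 -0.    1.17 -1.83] F [ 0.7 -0.9 -1.3] M [0.   0.02 0.01] 
TOGO mm [ 41.5 157.6   3.6] turn 5.6 rows 3.9 0.8
```

```bash
python3 -m inch '[[1,0.01,0.038,0,2],[1,0.02,0.077,0,5],[1,0.03,0.116,0,5],[1,0.041,0.155,0,5],[1,0.041,0.155,0,5]]' >/dev/null; python3 -m inch '[[1,0,0,0,0],[1,0,0,0,0]]' >/dev/null; python3 - <<'E'
from h import *
np.set_printoptions(precision=4,suppress=True)
togo(.47,.03,.19,162)
for n in ("wrist","top"):
    p=cam(n);save(p,n+"2.png");C=cloud(p)
    for q in ("rim","green_mark","fin_top"):
        for r in ctrl.tip_of(q,p): print(n,q,round(r["score"],2),np.round(r["at"]),onz(p,r["at"],.1))
    m=(C[...,2]>.092)&(C[...,2]<.107)&(p["depth"]>0)&(np.hypot(C[...,0]-.51,C[...,1]-.15)<.065)
    P=C[m];print(m.sum(),P[:,2].mean(),cv2.minEnclosingCircle(np.float32(P[:,:2]*1000)),cv2.minAreaRect(np.float32(P[:,:2]*1000)))
    # coloured dots
    h=cv2.cvtColor(p["pixels"],cv2.COLOR_RGB2HSV)
    for nm,k in (("w",(h[...,1]<70)&(h[...,2]>120)),("g",(h[...,0]>40)&(h[...,0]<85)&(h[...,1]>110)&(h[...,2]>60)),("r",((h[...,0]<8)|(h[...,0]>172))&(h[...,1]>130)&(h[...,2]>80))):
        rr=np.hypot(C[...,0]-.51,C[...,1]-.15);k=k&(rr<.065)&(rr>.036)&(C[...,2]>.088)
        _,_,st,ce=cv2.connectedComponentsWithStats(k.astype(np.uint8))
        for a,c in zip(st[1:],ce[1:]): print(n,nm,a[4],c.round(1),onz(p,c,.1)[:2])
E
```

```text
t 5.82 tcp [0.468  0.0282 0.1887] yaw 162.7 q [-0.16 -0.14  2.11 -0.    1.17 -1.43] F [-0.7  0.2 -1.1] M [-0.05 -0.01  0.03] 
TOGO mm [-1.4  2.3 -1.3] turn 0.7 rows 0.1 0.1
wrist rim 0.87 [449. 216.] [0.5145 0.1567 0.1   ]
wrist green_mark 0.74 [415. 263.] [0.5477 0.1237 0.1   ]
wrist fin_top 0.89 [275. 296.] [0.5429 0.0037 0.1   ]
wrist fin_top 0.8 [ 33. 321.] [ 0.5033 -0.2082  0.1   ]
7334 0.09921900392317182 ((515.7351684570312, 158.1055908203125), 51.31513214111328) ((515.16845703125, 158.54180908203125), (101.38082885742188, 100.00682067871094), 29.75340461730957)
wrist w 63 [459.8 157.7] [0.4706 0.1708]
wrist w 1 [493. 161.] [0.4805 0.1942]
wrist w 1 [495. 162.] [0.4817 0.1956]
wrist w 3 [501. 167.] [0.4869 0.1995]
wrist w 3 [507. 174.] [0.4937 0.2034]
wrist w 1 [511. 180.] [0.4993 0.2059]
wrist w 1 [512. 183.] [0.5019 0.2064]
wrist w 2 [513.  186.5] [0.5049 0.2069]
wrist w 1 [514. 189.] [0.5072 0.2075]
wrist w 1 [515. 192.] [0.5099 0.208 ]
wrist w 12 [516.  200.5] [0.5171 0.2082]
wrist w 2 [515.  215.5] [0.5294 0.2065]
wrist w 2 [514.  218.5] [0.5318 0.2055]
wrist w 1 [513. 22
[... 644 characters left out ...]
037 0.2031]
wrist r 32 [397.5 245.3] [0.5273 0.1131]
top rim 0.78 [229. 209.] [0.5184 0.1488 0.1   ]
top rim 0.49 [229. 211.] [0.5114 0.1481 0.1   ]
top green_mark 0.93 [242. 202.] [0.5355 0.114  0.1   ]
top green_mark 0.53 [275. 224.] [0.4778 0.0254 0.1   ]
top fin_top 0.64 [382. 215.] [ 0.5064 -0.258   0.1   ]
top fin_top 0.61 [274. 224.] [0.4783 0.0273 0.1   ]
410 0.09976319977766296 ((512.657470703125, 156.56517028808594), 50.3656120300293) ((515.2012329101562, 168.50148010253906), (75.06669616699219, 100.18488311767578), 78.35147857666016)
top w 6 [231.2 193.8] [0.5584 0.1442]
top w 4 [220.5 227.5] [0.4677 0.1692]
top g 1 [213. 223.] [0.4794 0.1895]
top r 4 [208.5 214.5] [0.5019 0.2024]
```

View pics/wrist2.png

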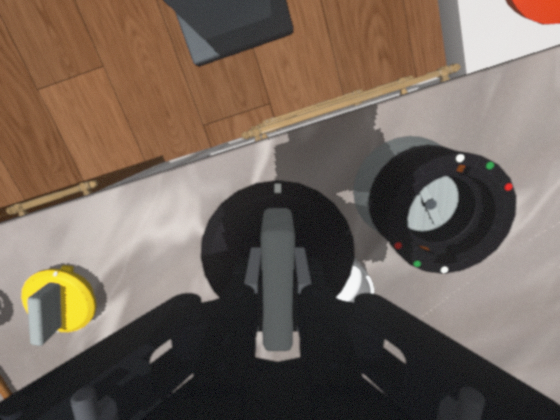

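The grinder centre is at about (0.5156,0.1583) from all three dot pairs, which appear at pixels (460,158)/(444,270) white, (490,165)/(417,263) green and (508,186)/(397,245) red. The slot line is at -15.4°. Next is the lid's pose in the hand.

```bash
python3 - <<'E'
from h import *
np.set_printoptions(precision=4,suppress=True)
p=cam("wrist");p["T"]=np.array(p["mount"]);C=cloud(p);d=p["depth"]>0
r=np.hypot(C[...,0],C[...,1])
for lo,hi in((-.034,-.022),(-.002,.009)):
    m=d&(C[...,2]>lo)&(C[...,2]<hi)&(r<.05);P=C[m]
    print(m.sum(),np.median(P[:,2]),cv2.minAreaRect(np.float32(P[:,:2]*1000)),cv2.minEnclosingCircle(np.float32(P[:,:2]*1000)),P[:,:2].min(0),P[:,:2].max(0))
togo(.5156,.1583,.17,164.6)
E
```

```text
4665 -0.027532515568506485 ((-0.5886344909667969, -1.4560375213623047), (58.380958557128906, 37.37757873535156), 20.77914810180664) ((-1.8837065696716309, 2.356152057647705), 30.384092330932617) [-0.0321 -0.0192] [0.0284 0.0208]
9127 0.00535389178141496 ((6.7296295166015625, 0.8946037292480469), (65.4970932006836, 82.3516845703125), 0.16731785237789154) ((-2.0074732303619385, 0.7859376668930054), 41.689517974853516) [-0.0261 -0.0403] [0.0395 0.042 ]
t 6.27 tcp [0.4684 0.0275 0.1893] yaw 162.6 q [-0.16 -0.14  2.11 -0.    1.17 -1.42] F [-1.1  0.5 -2.2] M [ 0.05  0.03 -0.02] 
TOGO mm [ -5.9 138.9  19.3] turn -2.0 rows 3.4 0.3
```

```bash
python3 h.py .5137 .1584 .150 164.6; python3 -m inch '[[1,-0.001,0.035,0,-1],[1,-0.002,0.070,0,-2],[1,-0.003,0.105,0,-2],[1,-0.004,0.138,0,-2],[1,-0.004,0.138,0,-2]]' >/dev/null;python3 -m inch '[[1,0,0,0.01,0],[1,0,0,0.02,0],[1,0,0,0.03,0],[1,0,0,0.03,0],[1,0,0,0.03,0]]' >/dev/null; python3 h.py .5137 .1584 .150 164.6
```

```text
t 6.27 tcp [0.4684 0.0275 0.1893] yaw 162.6 q [-0.16 -0.14  2.11 -0.    1.17 -1.42] F [-1.1  0.5 -2.2] M [ 0.05  0.03 -0.02] 
TOGO mm [ -4.  138.4  39.3] turn -2.0 rows 3.5 0.3
t 7.1 tcp [0.5122 0.1576 0.1576] yaw 164.5 q [ 0.11  0.06  1.98 -0.    1.11 -1.19] F [ 0.1 -0.7 -2. ] M [-0.08  0.02  0.03] 
TOGO mm [-1.2  1.2  7.6] turn -0.1 rows 0.2 0.0
```

```bash
python3 -m inch '[[1,-0.001,0.001,0.008,0],[1,-0.001,0.001,0.008,0],[1,-0.001,0.001,0.008,0]]' >/dev/null; python3 - <<'E'
from h import *
np.set_printoptions(precision=4,suppress=True)
togo(.5137,.1584,.13,164.6)
p=cam("wrist");save(p,"w3.png")
h=cv2.cvtColor(p["pixels"],cv2.COLOR_RGB2HSV)
v,u=np.mgrid[:420,:560];Z=np.stack(onz(p,(0,0),.1)[:0],0) if 0 else None
for nm,k in (("w",(h[...,1]<60)&(h[...,2]>140)),("g",(h[...,0]>40)&(h[...,0]<85)&(h[...,1]>110)&(h[...,2]>60)),("r",((h[...,0]<8)|(h[...,0]>172))&(h[...,1]>130)&(h[...,2]>80))):
    _,_,st,ce=cv2.connectedComponentsWithStats(k.astype(np.uint8))
    for a,c in zip(st[1:],ce[1:]):
        q=onz(p,c,.1)[:2]
        if a[4]>8 and np.hypot(*(q-[.5156,.1583]))<.07: print(nm,a[4],c.round(1),q)
E
```

```text
t 7.35 tcp [0.5144 0.159  0.151 ] yaw 164.6 q [ 0.11  0.07  1.98  0.    1.09 -1.19] F [ 0.   0.1 -1.5] M [0.02 0.02 0.04] 
TOGO mm [ 0.5 -0.8 21. ] turn 0.0 rows 0.5 0.0
w 25 [351.9 199. ] [0.5097 0.2114]
g 51 [312.3 167.5] [0.4827 0.1914]
r 50 [337.6 193.6] [0.5036 0.2032]
```

View pics/w3.png

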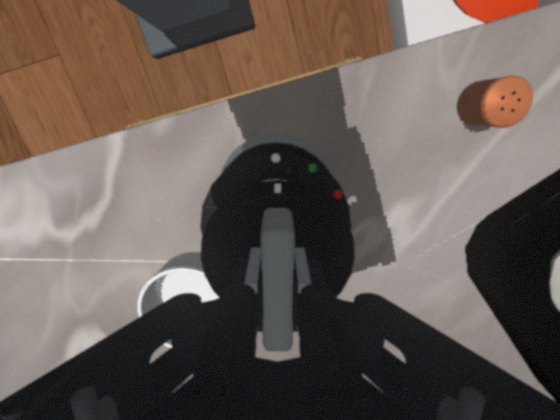

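The white dot (276,158) lines up with the lid's white line (277,187), and the green and red dots agree with the earlier measurement. Lowering.

```bash
python3 -m inch '[[1,0,-0.0005,0.006,0],[1,0,-0.0005,0.012,0],[1,0,-0.0005,0.018,0],[1,0,-0.0005,0.022,0],[1,0,-0.0005,0.022,0]]' >/dev/null; python3 h.py .5137 .1584 .115 164.6
```

```text
t 7.82 tcp [0.5134 0.1587 0.1276] yaw 164.6 q [ 0.11  0.1   2.    0.    1.05 -1.19] F [-0.5  0.2 -1.4] M [-0.02  0.04  0.03] 
TOGO mm [-0.4 -0.2 12.6] turn 0.0 rows 0.3 0.0
```

```bash
python3 -m inch '[[1,0,0,0.003,0],[1,0,0,0.006,0],[1,0,0,0.009,0],[1,0,0,0.011,0],[1,0,0,0.011,0]]' >/dev/null; python3 h.py .5137 .1584 .115 164.6
```

```text
t 8.23 tcp [0.5141 0.1588 0.1178] yaw 164.6 q [ 0.11  0.11  2.    0.    1.03 -1.19] F [ 0.4 -1.4 -0.7] M [ 0.02  0.02 -0.04] 
TOGO mm [ 0.3 -0.5  2.8] turn 0.0 rows 0.1 0.0
```

```bash
python3 -m inch '[[1,0,0,0.001,0],[1,0,0,0.002,0],[1,0,0,0.003,0],[1,0,0,0.004,0],[1,0,0,0.004,0]]' >/dev/null; python3 h.py .5137 .1584 .115 164.6
```

```text
t 8.65 tcp [0.5143 0.1588 0.1141] yaw 164.6 q [ 0.11  0.12  2.    0.    1.02 -1.19] F [ 0.   0.2 -2.2] M [-0.    0.03 -0.01] 
TOGO mm [ 0.5 -0.6 -0.9] turn 0.0 rows 0.0 0.0
```

```bash
python3 -m inch '[[1,0,0,0.001,0],[1,0,0,0.002,0],[1,0,0,0.002,0],[1,0,0,0.002,0]]' >/dev/null; python3 h.py .5137 .1584 .115 164.6
```

```text
t 8.98 tcp [0.5146 0.1589 0.1139] yaw 164.6 q [ 0.11  0.12  2.   -0.    1.02 -1.19] F [-5.1 -1.3  6.5] M [-0.08  0.63 -0.01] 
TOGO mm [ 0.7 -0.7 -1.1] turn 0.0 rows 0.0 0.0
```

```bash
cat > mz.py <<'E'
from h import *
a=[]
for i in range(6):
    s=ctrl.get_state();a.append(np.r_[s["contact_force"],s["wrist_torque"]]);ctrl.read_camera("wrist")
print("avg F,M",np.round(np.mean(a,0),3)); togo(.5146,.1585,.114,134.6)
E
python3 mz.py; python3 -m inch '[[1,0.0005,0,0,2],[1,0.0005,0,0,4],[1,0.0005,0,0,6],[1,0.0005,0,0,6]]' >/dev/null; python3 mz.py;  python3 -m inch '[[1,0,0,0,2],[1,0,0,0,4],[1,0,0,0,6],[1,0,0,0,6]]' >/dev/null; python3 mz.py
```

```text
avg F,M [-4.223 -0.866  6.363 -0.081  0.56   0.009]
t 9.28 tcp [0.5146 0.1589 0.114 ] yaw 164.7 q [ 0.11  0.12  2.   -0.    1.02 -1.19] F [-4.  -1.2  6.7] M [-0.11  0.56 -0.03] 
TOGO mm [-0.1 -0.3 -0. ] turn 30.1 rows 0.0 4.2
avg F,M [-2.56  -0.943  5.492 -0.105  0.384  0.011]
t 9.92 tcp [0.5146 0.1589 0.114 ] yaw 158.7 q [ 0.11  0.12  2.   -0.    1.02 -1.09] F [-2.8 -1.4  5.1] M [-0.13  0.36 -0.05] 
TOGO mm [-0.1 -0.4 -0. ] turn 24.1 rows 0.0 3.4
avg F,M [-2.449 -1.71   5.068 -0.185  0.384  0.057]
t 10.55 tcp [0.5147 0.1587 0.114 ] yaw 152.7 q [ 0.11  0.12  2.   -0.    1.02 -0.98] F [-1.9 -2.2  4.9] M [-0.15  0.38  0.06] 
TOGO mm [-0.  -0.2 -0. ] turn 18.1 rows 0.0 2.5
```

```bash
python3 -m inch '[[1,0,0,0,3],[1,0,0,0,6],[1,0,0,0,9],[1,0,0,0,12],[1,0,0,0,12]]' >/dev/null; python3 mz.py;  python3 -m inch '[[1,0,0,0,2],[1,0,0,0,4],[1,0,0,0,6],[1,0,0,0,6]]' >/dev/null; python3 mz.py
```

```text
avg F,M [-3.295 -3.635  6.106 -0.456  0.493  0.13 ]
t 11.27 tcp [0.5144 0.1582 0.114 ] yaw 140.7 q [ 0.11  0.12  2.   -0.    1.02 -0.77] F [-3.6 -2.8  6.4] M [-0.44  0.53  0.18] 
TOGO mm [0.  0.3 0. ] turn 6.1 rows 0.0 0.9
avg F,M [-3.985 -3.866  7.393 -0.526  0.636  0.199]
t 11.9 tcp [0.5142 0.1581 0.114 ] yaw 134.7 q [ 0.11  0.12  2.   -0.    1.02 -0.67] F [-4.3 -3.8  7. ] M [-0.52  0.66  0.15] 
TOGO mm [-0.   0.6  0. ] turn 0.1 rows 0.0 0.0
```

```bash
python3 -m inch '[[1,0,0,0,1],[1,0,0,0,2],[1,0,0,0,2]]' >/dev/null; python3 mz.py; python3 - <<'E'
from h import *
np.set_printoptions(precision=4,suppress=True)
p=cam("wrist");C=cloud(p);cr=cv2.resize(p["pixels"][130:330,180:380],None,fx=3,fy=3,interpolation=2);cv2.imwrite("pics/w4.png",cr[...,::-1])
h=cv2.cvtColor(p["pixels"],cv2.COLOR_RGB2HSV)
for nm,z,k in (("w",.1,(h[...,1]<60)&(h[...,2]>140)),("line",.11,(h[...,1]<60)&(h[...,2]>140)),("g",.1,(h[...,0]>40)&(h[...,0]<85)&(h[...,1]>110)&(h[...,2]>60)),("r",.1,((h[...,0]<8)|(h[...,0]>172))&(h[...,1]>130)&(h[...,2]>80))):
    _,_,st,ce=cv2.connectedComponentsWithStats(k.astype(np.uint8))
    for a,c in zip(st[1:],ce[1:]):
        q=onz(p,c,z)[:2]-[.5156,.1583]
        if a[4]>8 and np.hypot(*q)<.052: print(nm,a[4],c.round(1),q,np.hypot(*q),np.degrees(np.arctan2(q[1],q[0])))
m=(C[...,2]>.137)&(C[...,2]<.147)&(np.hypot(C[...,0]-.5156,C[...,1]-.1583)<.04)
print(m.sum(),cv2.minAreaRect(np.float32(C[m][:,:2]*1000)))
E
```

```text
avg F,M [-4.814 -3.761  7.362 -0.533  0.672  0.249]
t 12.45 tcp [0.514  0.1581 0.114 ] yaw 132.8 q [ 0.11  0.12  2.   -0.    1.02 -0.63] F [-5.5 -4.   7.7] M [-0.57  0.64  0.23] 
TOGO mm [-0.1  0.7  0. ] turn -1.8 rows 0.0 0.3
w 37 [229.2 182. ] [-0.0451  0.0123] 0.04676230962379283 164.73554445075726
line 37 [229.2 182. ] [-0.0455  0.0151] 0.047922447304307406 161.66144909693034
g 88 [273.3 168.6] [-0.0331  0.0329] 0.046679756206596576 135.12019993481772
r 90 [319.  179.3] [-0.012   0.0448] 0.04642584553107581 105.03868144325547
4500 ((513.6171875, 157.46499633789062), (37.404598236083984, 58.13189697265625), 21.432584762573242)
```

View pics/w4.png

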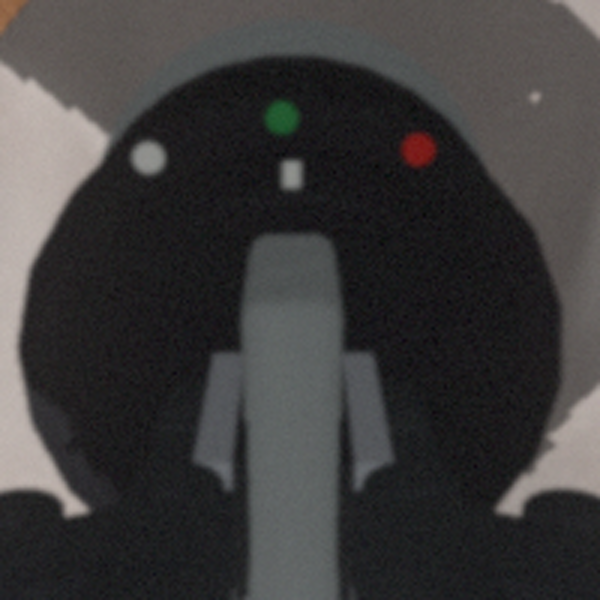

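The lid sits home, with its white line (crop pixel 290,175) about 2° past the green dot (282,118) to take up the collar play. It is well short of the red dot (418,150), still gripped, with the spring torque at about 0.2 N m.

```bash
python3 -c "
from h import *
s=ctrl.get_state();print(s['opening'],s['finger_force']);print(ctrl.sign_off())"
```

```text
0.14680442148942288 80.22680640220642
the job is handed in; nothing more can be done
None
```

The lid is fully home, twisted to the green pulse mark (about 2° past it, to take up play) and still gripped at 80 N; I handed the job in at about 12.5 s, and the hand-in returned no verdict.

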